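# Half-turn the bayonet lid of the cupboard's drying canister and hold it short of the lock

## Task

The drying canister on the glassware shelf has just been refilled: fit its bayonet lid, with the two lugs down through the two notches of the mouth and the lid pressed down against the spring, then twist it clockwise to half-way, 45 degrees from the notches, stopping before the catch clicks. Finish still gripping the lid, holding it still in that half-turned position, so that I can look at the seal before it is locked. Leave the test-tube rack, funnel, stopper and shelf divider where they are.

Things in the scene. Friction and masses are not known exactly. Their poses are not given: they have to be found in the camera images.
- canister: Round bare-aluminium drying canister, 90 mm across, 80 mm tall, dark breathing slits round its side, fixed to the shelf by a 116 mm wide, 4 mm thick foot. Origin: centre of its underside, on the shelf; z up; x axis through the two notches of its mouth. Marks below the rim: short rib at each notch, round pip at 45 degrees clockwise (half-way), 10 mm wide rib at 90 degrees (locked).
- canister_mouth (a point): Centre of the mouth, in the plane of the canister's top, 80 mm up. The top is a 4 mm thick flange with a 60 mm round hole. A sprung plate lies 14 mm below this point: the lid's nose meets it 6 mm before the lid is fully down and is pushed back with 2 to 3.5 N; an unturned lid is pushed up again when let go.
- canister_notch (a point): In the plane of the canister's top, middle of its +x notch, 34.5 mm from the centre (the other: same distance along -x). Notches: about 20 mm wide, out to 39 mm from the centre. Through them the lid's lugs get under the flange and then turn CLOCKWISE from above, 0 to 90 degrees; a stop blocks anticlockwise. Spring catches drag from about 60 degrees and click at 85 to 90 (locked).
- lid: Bare-aluminium lid, 51 mm tall, 0.1 to 0.2 kg, standing at first on its nose. Origin: centre of the nose's underside; z up; x along wing grip and lugs. Nose tapers from 46 mm wide to the 56 mm plug at 9 mm up; cover disc 84 mm wide at 20 to 25 mm. Fits either way round. Fully down, this origin is 60 mm above the canister's underside (60 to 62 once turned; 71 if the lugs lie on the flange).
- lid_grip (a point): Middle of the wing grip on the lid's axis, 38 mm above the nose's underside: an upright bar 60 mm long (along the lid's x), 14 mm thick (along y), from 25 to 51 mm above the nose's underside. The lugs lie under the bar's two ends.
- lid_lug (a point): Middle of the lid's +x lug, 33 mm from the lid's axis, 11.5 mm above the nose's underside. The two lugs, along +x and -x, are 12 mm wide, 5 mm thick (9 to 14 mm above the nose's underside), their tips 36 mm from the axis.
- rack: Blue plastic rack, 56 x 120 x 74 mm, with three clear glass test tubes standing in a row in it (16 mm across, tops at 157 mm); it stands loose on the shelf. Origin: centre of its underside. Bystander.
- funnel: Stubby clear glass funnel standing mouth down, 76 mm across, 78 mm tall with its stem pointing up. Origin: centre of its underside. Bystander.
- stopper: Green rubber stopper, 32 mm across, 32 mm tall, standing on its wide end. Origin: centre of its underside. Bystander.
- divider_knob (a point): Middle of the brass knob (32 mm across, 138 mm above the shelf) on the upright pivot of the shelf divider, a pine board 130 mm long and 78 mm high that swings about this pivot on a ratchet wheel. Bystander.
- divider_end (a point): Middle of the free end of the divider board's top edge, 138 mm from the pivot, 113 mm above the shelf.
Not all that is in view belongs to the job. Leave any red, turquoise or yellow look-alike of the lid alone.

How it is judged:
By the outcome, as a careful person would: the job done as asked, in the order asked, and still so for the second after the job is handed in, while the arm keeps its last pose, push and grip.
It also fails if it takes over 45 s, if anything falls off the work surface, if the arm or the gripper's body presses on something with over 40 N, if the wrist force passes 120 N, or if a joint passes its speed limit or range.

## Robot

A 7-joint arm with a two-finger parallel gripper is mounted at the origin on the work surface. World frame = base frame: x ahead of the robot, y to its left, z up, the work surface at z = 0. Lengths are in m, angles in rad, forces in N, time in s.
With the tool pointing down it reaches from about 0.425 to 0.95 m from the base axis. Payload 4.7 kg.
Tool frame: the origin (TCP) lies between the finger pads; the fingertips stand 17 mm ahead of it and the grasp point (between the pads) lies 2 mm behind it; z points along the fingers, y is the line along which they close (so a half turn about z gives the same grasp; the last joint's range is limited). The gripper opens to 87 mm and grips with 3 to 60 N. Pads are 19 mm wide; open, the fingers measure 117 mm over their backs; the gripper's body (75 mm by 190 mm) begins 51 mm behind the grasp point.
Start: joints at [1.195, 0.469, -0.049, 1.532, 0.024, 1.141, -0.082], TCP at [0.229, -0.635, 0.215] pointing down, gripper open.
Joint ranges: [-2.59, 2.59], [-0.33, 1.99], [-1.39, 1.29], [0.1, 2.45], [-1.04, 4.18], [0.21, 1.99], [-2.66, 2.66]. Speed limits (rad/s): [2.57, 2.57, 3.14, 3.14, 3.14, 3.14, 3.14].

## Interface

Orientations are given as a rotation vector (axis times angle).
In Python, from cell import manip gives the robot as it stands.
- The arm moves only by the tool drive_tool, never from a script. Its argument "steps" is a list of rows, each an object with "linear": the shift along the tool's x, y, z as a fraction of full scale, a list of three; "turn": the turn, a rotation vector about the tool's x, y, z as a fraction of full scale, a list of three; "grip": the opening, from -1 (shut) to 1 (fully open). A call has 1 to 12 rows; each row shifts and turns the commanded pose from where the row before left it, along the tool's axes as they then stand; what a row does not reach is not made up. Full scale, the value 1, is 25 mm for a shift and 6 degrees for a turn. A row lasts 1/12 s, in which the tool goes at most 41.7 mm and 7.16 degrees, less where a joint would pass 70% of its speed; a pose out of reach is approached as far as the arm can. A call with a number of a shift or a turn outside -1 to 1 is refused whole. A call with a gripper value outside its range is refused whole. The fingers move at their own pace and stop on an object; "squeeze" is the grip in N (left out, the last holds). Time passes only in rows, so rows that do not move let the fingers close. It gives the time, the measured TCP pose, the force, the opening and the grip force at its end, in the units of the state.
- manip.get_state(): the state, without advancing time (a new reading comes with each control period).
- manip.get_image(name): name is "side" or "top"; returns a dict with "frame" (384x512x3 uint8, blue, green, red), "range_z" (384x512 float32, m along the optical axis (not along the pixel's ray), 0 where there is no reading), "fx", "fy", "cx", "cy" (pixels), "distortion" ([k1, k2, p1, p2, k3] as OpenCV has them; the pictures are not rectified), "R" (3x3) and "t" (3): a world point X has camera coordinates R X + t. Camera axes: x right, y down, z forward; pixel columns grow to the right and rows downward; lengths in m; the calibration is good to about 2 mm. A picture is of the moment at which its call begins.
- manip.hand_in(): hands the job in; it is judged then, once.
The state is a dict: "clock": time; "joints": joint angles; "qd": joint speeds; "joint_efforts": joint torques, N m; "ee_pos": TCP position; "eef_rot": TCP orientation; "force": force on the tool from outside, world axes, zero at the start; "wrist_torque": the same for the moment, N m; "opening": finger opening in m; "gripper_force": force on a finger pad.
Only numpy, scipy, OpenCV 4.12 (cv2) and the standard library are available. Lean on these libraries where they do the work, as an engineer would, in place of code of your own. Each camera call takes 0.05 s, during which the arm holds its last target. There are 200 camera calls.

## Working session

There is one attempt and no reset: what is moved stays moved. The work goes in short steps, Python scripts to look and compute and a tool call to move; the robot and the scene stay as the last step left them, time stands still between calls to the robot, and variables do not carry over. Pictures are saved under pics/ and viewed, at most 10 in all, crops included, and the job is handed in when it is done.

Besides the shell and the picture viewer there is one more tool, called after "Request:" as name([rows], argument=value, ...), one row to a line, values as JSON. drive_tool: Moves the arm, as the interface text tells. Its arguments: {"type":"object","properties":{"steps":{"type":"array"},"squeeze":{"type":"number"}},"required":["steps"]}

```bash
mkdir -p pics
cat > h.py <<'E'
import numpy as np, cv2
from cell import manip
def get(n):
    d=manip.get_image(n); d['K']=np.array([[d['fx'],0,d['cx']],[0,d['fy'],d['cy']],[0,0,1.]]); d['R']=np.array(d['R']); d['t']=np.array(d['t']); d['D']=np.array(d['distortion'],float); return d
def plane(d,uv,z):
    n=cv2.undistortPoints(np.array(uv,float).reshape(-1,1,2),d['K'],d['D']).reshape(-1,2)
    r=np.c_[n,np.ones(len(n))]@d['R']; c=-d['R'].T@d['t']
    return c+r*((z-c[2])/r[:,2])[:,None]
def deproj(d,uv):
    uv=np.array(uv,float).reshape(-1,2)
    n=cv2.undistortPoints(uv.reshape(-1,1,2),d['K'],d['D']).reshape(-1,2)
    z=d['range_z'][uv[:,1].astype(int),uv[:,0].astype(int)]
    return (np.c_[n,np.ones(len(n))]*z[:,None]-d['t'])@d['R']
def proj(d,X):
    return cv2.projectPoints(np.array(X,float).reshape(-1,1,3),cv2.Rodrigues(d['R'])[0],d['t'],d['K'],d['D'])[0].reshape(-1,2)
E
python3 - <<'E'
from h import *
a=get('top');b=get('side')
for n,d in(('top',a),('side',b)):
    cv2.imwrite(f'pics/{n}0.png',cv2.resize(d['frame'],(800,600),interpolation=cv2.INTER_CUBIC)); print(n,-d['R'].T@d['t'],d['R'][2],d['fx'])
s=manip.get_state();print(s['clock'],s['ee_pos'],s['eef_rot'],s['opening'],s['force'])
E
```

```text
top [ 0.34483462 -0.00132824  1.17473432] [ 1.96655492e-01 -8.91744437e-04 -9.80472244e-01] 396.65808941747594
side [ 0.44841773 -0.83591221  0.99434219] [ 0.0718157   0.69406171 -0.71632454] 494.811499607838
0.1 [ 0.22923817 -0.63429195  0.21387551] [-3.09273233e+00 -5.41749402e-01  6.02855490e-04] 0.0870664387773244 [-0.83256175  0.54736073  0.37789777]
```

View pics/top0.png

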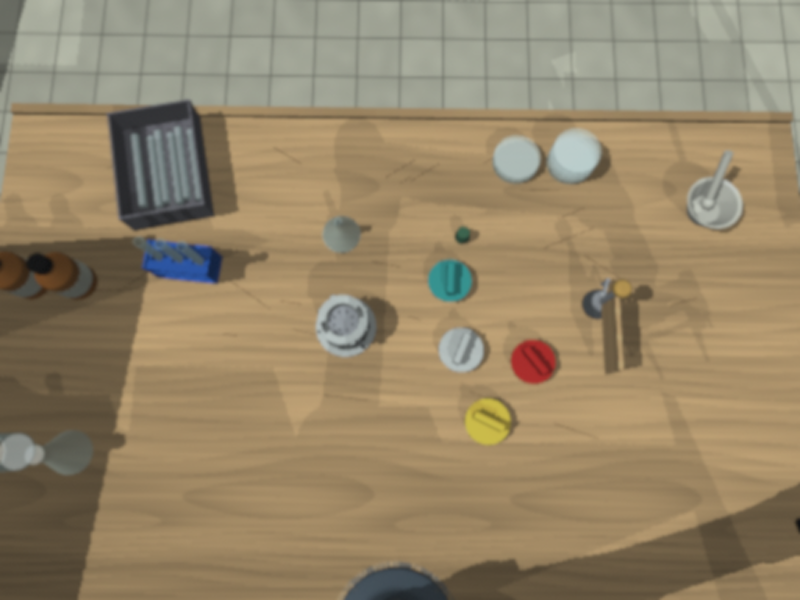

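View pics/side0.png

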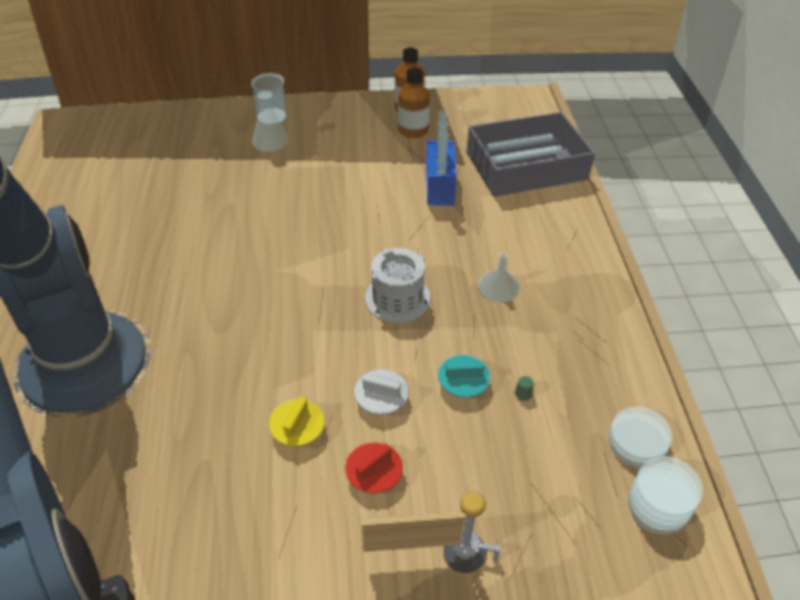

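Candidates for the lid (top view, 800x600 pixels): grey at (462,349), turquoise (450,281), red (533,361) and yellow (489,421). The bare-aluminium grey one fits the description. I'll confirm it in a crop and measure it together with the canister.

Run:
```python
from h import *
a=get('top');b=get('side')
def crop(d,u,v,w,s): 
    p=d['frame'][v-w:v+w,u-w:u+w]; return cv2.resize(p,(s,s),interpolation=cv2.INTER_CUBIC)
im=np.vstack([np.hstack([crop(a,221,206,28,300),crop(b,255,180,28,300)]),np.hstack([crop(a,296,224,28,300),crop(b,244,250,28,300)])])
cv2.imwrite('pics/c1.png',im)
def cloud(d,u,v,w):
    g=np.mgrid[v-w:v+w,u-w:u+w].reshape(2,-1).T[:,::-1]; ok=d['range_z'][g[:,1],g[:,0]]>0
    return deproj(d,g[ok]),g[ok]
for n,d,l,c in(('top',a,(296,224),(221,206)),('side',b,(244,250),(255,170))):
    P,g=cloud(d,*l,24)
    hsv=cv2.cvtColor(d['frame'],cv2.COLOR_BGR2HSV)
    k=hsv[g[:,1],g[:,0],1]<60
    for lo,hi in((.018,.032),(.043,.06)):
        m=k&(P[:,2]>lo)&(P[:,2]<hi);Q=P[m]
        (x,y),s,ang=cv2.minAreaRect(Q[:,:2].astype(np.float32)*1000)
        print(n,'lid',lo,m.sum(),Q.mean(0),np.median(Q[:,2]),'rect',x,y,s,ang,'enc',cv2.minEnclosingCircle(Q[:,:2].astype(np.float32)*1000))
        C=np.cov(Q[:,:2].T);w,v=np.linalg.eigh(C);print('  axis deg',np.degrees(np.arctan2(v[1,1],v[0,1])),np.sqrt(w*12))
    P,g=cloud(d,*c,32)
    m=(P[:,2]>.074)&(P[:,2]<.088);Q=P[m]
    print(n,'can top',m.sum(),Q.mean(0),np.median(Q[:,2]),cv2.minEnclosingCircle(Q[:,:2].astype(np.float32)*1000),cv2.minAreaRect(Q[:,:2].astype(np.float32)*1000))
    print('can rest z', np.histogram(P[:,2],bins=np.arange(-.01,.1,.005)))
```

```text
top lid 0.018 532 [ 0.49497534 -0.11689158  0.02439579] 0.02445974507581475 rect 496.20556640625 -117.09593200683594 (79.02694702148438, 82.63482666015625) 89.49797821044922 enc ((495.9402160644531, -117.34037780761719), 41.92285919189453)
  axis deg 64.64919054148922 [0.0747857  0.07870372]
top lid 0.043 104 [ 0.49487878 -0.11678841  0.05044659] 0.05071544976473884 rect 495.2366027832031 -117.1280517578125 (13.669149398803711, 59.06273651123047) 67.96956634521484 enc ((495.7971496582031, -115.62620544433594), 29.660642623901367)
  axis deg 157.5849292528753 [0.01400943 0.06015579]
top can top 422 [0.53999983 0.10012075 0.0791839 ] 0.07919454829643567 ((540.348388671875, 100.57730102539062), 48.67521667480469) ((540.5574340820312, 100.29629516601562), (89.3865737915039, 87.48743438720703), 83.39692687988281)
can rest z (array([  82, 1719, 1313,  117,   11,   16,   10,    5,   13,    4,   11,
         11,    5,    6,  145,  169,   20,  273,  143,    1,    0]), array([-0.01 , -0.005,  0.   ,  0.005,  0.01 ,  0.015,  0.02 ,  0.025,
        0.03 ,  0.035,  0.04 ,  0.045,  0.05 ,  0.055, 
[... 555 characters left out ...]
(498.5084533691406, -115.53680419921875), 29.999767303466797)
  axis deg 157.58725115828136 [0.01557207 0.05990388]
side can top 376 [0.54108282 0.09722538 0.07783244] 0.07776786542586726 ((541.1571044921875, 98.08372497558594), 49.01723861694336) ((542.0294799804688, 99.31108093261719), (92.98296356201172, 87.62904357910156), 86.20088958740234)
can rest z (array([ 165, 1965,  668,   72,   32,   54,   24,   45,   44,   44,   57,
         48,   63,   64,  190,  111,   78,  308,   44,    0,    0]), array([-0.01 , -0.005,  0.   ,  0.005,  0.01 ,  0.015,  0.02 ,  0.025,
        0.03 ,  0.035,  0.04 ,  0.045,  0.05 ,  0.055,  0.06 ,  0.065,
        0.07 ,  0.075,  0.08 ,  0.085,  0.09 ,  0.095]))
```

View pics/c1.png

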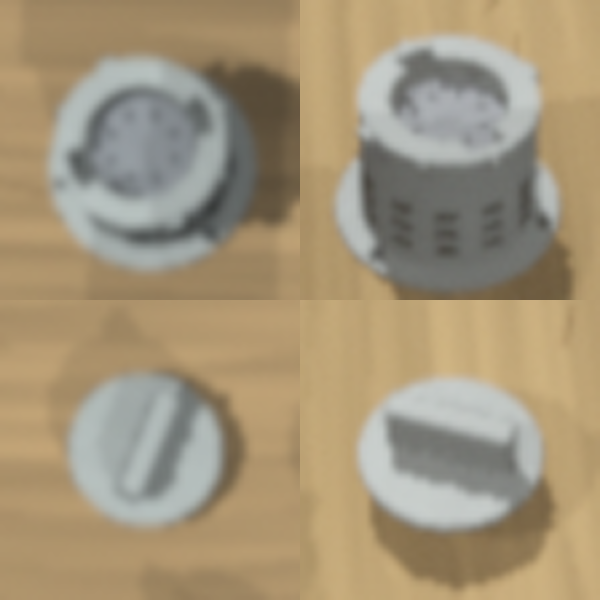

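The crop confirms that the grey lid at top (296,224) and side (244,250), native pixels, is the one meant. Its disc is about 83 mm wide at z≈0.024, and its bar is 14x60 mm with its top at about 0.050, along ≈157.6°. The canister top reads z≈0.079 and 89 mm across. Its notches are at crop pixels (80,160) and (197,115). Next I'll measure the notch axis.

```bash
cat >> h.py <<'E'
def yaw(s):
    R=cv2.Rodrigues(np.array(s['eef_rot']))[0]; return np.degrees(np.arctan2(R[1,0],R[0,0])),R
def plan(p,psi):
    s=manip.get_state();y,R=yaw(s)
    print('clock',s['clock'],'pos',np.round(s['ee_pos'],4),'yaw',round(y,2),'tilt z',np.round(R[:,2],4),'F',np.round(s['force'],2),'open',s['opening'])
    print('shift tool units',np.round(R.T@(np.array(p)-s['ee_pos'])/.025,2),'turnz units',round(-((psi-y+180)%360-180)/6,2))
E
python3 - <<'E'
from h import *
for n,u,v,w in(('top',221,206,34),('side',255,170,34)):
    d=get(n); g=np.mgrid[v-w:v+w,u-w:u+w].reshape(2,-1).T[:,::-1]
    P=deproj(d,g); zt=P[(P[:,2]>.073)&(P[:,2]<.088)]
    # circle fit to outer edge
    hull=cv2.convexHull(zt[:,:2].astype(np.float32)*1000).reshape(-1,2)
    A=np.c_[2*hull,np.ones(len(hull))];r=np.linalg.lstsq(A,(hull**2).sum(1),rcond=None)[0];c=r[:2]/1000;print(n,'c',c,'R',np.sqrt(r[2]+r[:2]@r[:2]))
    X=plane(d,g,.080 if n=='top' else .078)[:,:2]-c
    rr=np.hypot(*X.T);m=(rr>.032)&(rr<.038)
    low=P[:,2]<.074
    a=np.degrees(np.arctan2(X[:,1],X[:,0]))
    q=a[m&low]; print('low angles',np.sort(np.round(q)).astype(int))
    th=np.radians(q);print('axis',np.degrees(np.angle(np.exp(2j*th).mean()))/2)
    gray=cv2.cvtColor(d['frame'],cv2.COLOR_BGR2GRAY)[g[:,1],g[:,0]]
    q=a[m&(gray<120)];th=np.radians(q);print('dark',np.sort(np.round(q)).astype(int),np.degrees(np.angle(np.exp(2j*th).mean()))/2)
plan([.496,-.118,.15],157.6)
E
```

```text
top c [0.54015718 0.10070125] R 45.825721955511575
low angles [-81 -80 -80 -76 -75 -71 -70 -67 -65 -63 -61 -59 -57 -55 -52 100 101 104
 106 109 110 113 115 117 119 121 123 125 128 129]
axis -66.5339527803186
dark [-80 -76 -75 -71 -70 -67 -65 -63 -61 -59 -57 -55 -52 101 104 106 109 110
 115 117 119 121 125] -66.36085133627083
side c [0.54129002 0.10022418] R 46.83497159872952
low angles [-80 -78 -74 -70 -67 -66 -63 -60 -56 -56 -52 -29  86 100 104 109 113 116
 116 120 123 127 127]
axis -64.9043681549005
dark [104 109 116 120] -67.83158824991209
clock 0.3 pos [ 0.2294 -0.6346  0.2145] yaw 19.87 tilt z [-2.e-04  6.e-04 -1.e+00] F [ 0.34  0.16 -0.24] open 0.08704771813368455
shift tool units [ 17.05 -15.81   2.59] turnz units -22.95
```

Request:
drive_tool([
  {"linear": [0.5,-0.5,0],"turn": [0,0,0],"grip": 1},
  {"linear": [1,-0.93,0],"turn": [0,0,0],"grip": 1},
  {"linear": [1,-0.93,0],"turn": [0,0,0],"grip": 1},
  {"linear": [1,-0.93,0],"turn": [0,0,0],"grip": 1},
  {"linear": [1,-0.93,0],"turn": [0,0,0],"grip": 1},
  {"linear": [1,-0.93,0],"turn": [0,0,0],"grip": 1},
  {"linear": [1,-0.93,0],"turn": [0,0,0],"grip": 1},
  {"linear": [1,-0.93,0],"turn": [0,0,0],"grip": 1},
  {"linear": [1,-0.93,0],"turn": [0,0,0],"grip": 1},
  {"linear": [1,-0.93,0],"turn": [0,0,0],"grip": 1},
  {"linear": [1,-0.93,0],"turn": [0,0,0],"grip": 1},
  {"linear": [1,-0.93,0],"turn": [0,0,0],"grip": 1},
])

```text
clock: 1.3
ee_pos: [0.4091, -0.2833, 0.2151]
eef_rot: [3.094, 0.542, 0.001]
force: [1.1, 0.0, -0.5]
opening: 0.087
gripper_force: 0.0
```

Request:
drive_tool([
  {"linear": [1,-0.93,0],"turn": [0,0,0],"grip": 1},
  {"linear": [1,-0.93,0],"turn": [0,0,0],"grip": 1},
  {"linear": [1,-0.93,0],"turn": [0,0,0],"grip": 1},
  {"linear": [1,-0.93,0],"turn": [0,0,0],"grip": 1},
  {"linear": [1,-0.93,0],"turn": [0,0,0],"grip": 1},
  {"linear": [0.5,-0.5,0],"turn": [0,0,0],"grip": 1},
  {"linear": [0,0,0],"turn": [0,0,-1],"grip": 1},
  {"linear": [0,0,0],"turn": [0,0,-1],"grip": 1},
  {"linear": [0,0,0],"turn": [0,0,-1],"grip": 1},
  {"linear": [0,0,0],"turn": [0,0,-1],"grip": 1},
  {"linear": [0,0,0],"turn": [0,0,-1],"grip": 1},
  {"linear": [0,0,0],"turn": [0,0,-1],"grip": 1},
])

```text
clock: 2.3
ee_pos: [0.4942, -0.117, 0.2149]
eef_rot: [2.771, 1.479, 0.0]
force: [0.2, -0.5, -0.7]
opening: 0.0865
gripper_force: 0.0
```

Request:
drive_tool([
  {"linear": [0,0,0],"turn": [0,0,-1],"grip": 1},
  {"linear": [0,0,0],"turn": [0,0,-1],"grip": 1},
  {"linear": [0,0,0],"turn": [0,0,-1],"grip": 1},
  {"linear": [0,0,0],"turn": [0,0,-1],"grip": 1},
  {"linear": [0,0,0],"turn": [0,0,-1],"grip": 1},
  {"linear": [0,0,0],"turn": [0,0,-1],"grip": 1},
  {"linear": [0,0,0],"turn": [0,0,-1],"grip": 1},
  {"linear": [0,0,0],"turn": [0,0,-1],"grip": 1},
  {"linear": [0,0,0],"turn": [0,0,-1],"grip": 1},
  {"linear": [0,0,0],"turn": [0,0,-1],"grip": 1},
  {"linear": [0,0,0],"turn": [0,0,-1],"grip": 1},
  {"linear": [0,0,0],"turn": [0,0,0],"grip": 1},
])

```text
clock: 3.3
ee_pos: [0.4942, -0.1171, 0.2149]
eef_rot: [1.524, 2.747, 0.0]
force: [-0.2, -0.5, -0.3]
opening: 0.0872
gripper_force: 0.0
```

```bash
python3 -c "
from h import *
plan([.496,-.118,.070],157.6);print(manip.get_state()['joints'])"
```

```text
clock 3.3 pos [ 0.4942 -0.1171  0.2149] yaw 121.96 tilt z [ 1.e-04 -0.e+00 -1.e+00] F [-0.22 -0.46 -0.25] open 0.08716134419524504
shift tool units [-0.07  0.04  5.79] turnz units -5.94
[ 0.68692763  0.25540597 -0.63363252  1.89578938  0.17381482  1.04494926
  0.53882984]
```

Request:
drive_tool([
  {"linear": [-0.07,0.04,0],"turn": [0,0,-1],"grip": 1},
  {"linear": [0,0,0.8],"turn": [0,0,-1],"grip": 1},
  {"linear": [0,0,1],"turn": [0,0,-1],"grip": 1},
  {"linear": [0,0,1],"turn": [0,0,-1],"grip": 1},
  {"linear": [0,0,1],"turn": [0,0,-1],"grip": 1},
  {"linear": [0,0,1],"turn": [0,0,-0.94],"grip": 1},
  {"linear": [0,0,0.5],"turn": [0,0,0],"grip": 1},
  {"linear": [0,0,0],"turn": [0,0,0],"grip": 1},
  {"linear": [0,0,0],"turn": [0,0,0],"grip": 1},
])

```text
clock: 4.05
ee_pos: [0.4962, -0.1179, 0.0825]
eef_rot: [-0.617, -3.08, -0.0]
force: [0.1, -0.8, -0.5]
opening: 0.0871
gripper_force: 0.0
```

```bash
python3 -c "
from h import *
plan([.496,-.118,.0455],157.6);d=get('side');cv2.imwrite('pics/s2.png',cv2.resize(d['frame'][190:310,170:330],(800,600),interpolation=cv2.INTER_CUBIC))"
```

```text
clock 4.05 pos [ 0.4962 -0.1179  0.0825] yaw 157.33 tilt z [-3.e-04  2.e-04 -1.e+00] F [ 0.12 -0.84 -0.47] open 0.08713222615260484
shift tool units [ 0.01 -0.01  1.48] turnz units -0.04
```

View pics/s2.png

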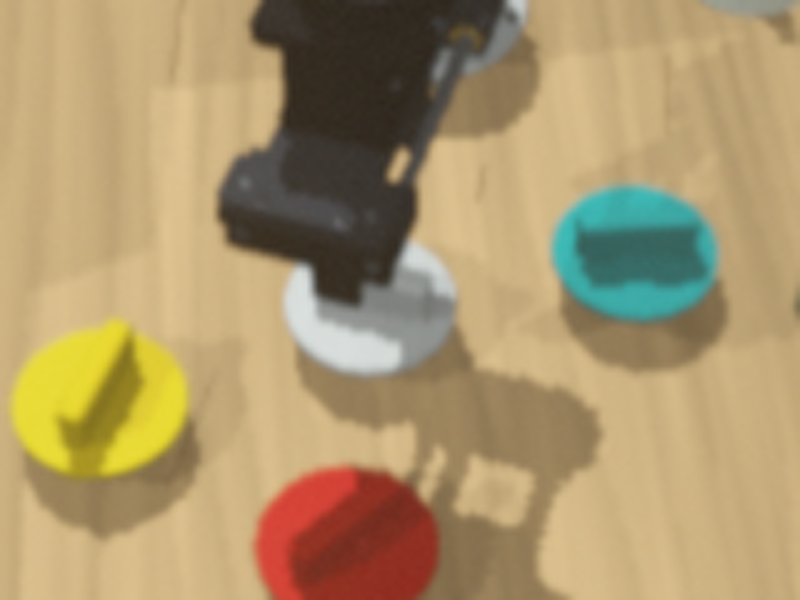

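The gripper straddles the lid's bar at about (370,290), with the fingertips above the disc. I'll go down and close.

Request:
drive_tool([
  {"linear": [0,0,0.5],"turn": [0,0,0],"grip": 1},
  {"linear": [0,0,0.5],"turn": [0,0,0],"grip": 1},
  {"linear": [0,0,0.3],"turn": [0,0,0],"grip": 1},
  {"linear": [0,0,0.16],"turn": [0,0,0],"grip": 1},
  {"linear": [0,0,0],"turn": [0,0,0],"grip": 1},
  {"linear": [0,0,0],"turn": [0,0,0],"grip": -1},
  {"linear": [0,0,0],"turn": [0,0,0],"grip": -1},
  {"linear": [0,0,0],"turn": [0,0,0],"grip": -1},
  {"linear": [0,0,0],"turn": [0,0,0],"grip": -1},
  {"linear": [0,0,0],"turn": [0,0,0],"grip": -1},
  {"linear": [0,0,0],"turn": [0,0,0],"grip": -1},
  {"linear": [0,0,0],"turn": [0,0,0],"grip": -1},
], squeeze=35)

```text
clock: 5.1
ee_pos: [0.4961, -0.118, 0.046]
eef_rot: [0.613, 3.081, -0.0]
force: [0.1, -0.1, 0.5]
opening: 0.0479
gripper_force: 0.0
```

Request:
drive_tool([
  {"linear": [0,0,0],"turn": [0,0,0],"grip": -1},
  {"linear": [0,0,0],"turn": [0,0,0],"grip": -1},
  {"linear": [0,0,0],"turn": [0,0,0],"grip": -1},
])

```text
clock: 5.35
ee_pos: [0.496, -0.118, 0.0459]
eef_rot: [0.613, 3.081, -0.0]
force: [-0.1, -0.5, -0.4]
opening: 0.028
gripper_force: 0.0
```

```bash
python3 -c "
from h import *
plan([.5407,.1002,.180],113.8)"
```

```text
clock 5.35 pos [ 0.496  -0.118   0.0459] yaw 157.51 tilt z [ 1.e-04 -0.e+00 -1.e+00] F [-0.1  -0.52 -0.39] open 0.02799175252367413
shift tool units [ 1.69  8.75 -5.37] turnz units 7.28
```

Request:
drive_tool([
  {"linear": [0,0,0],"turn": [0,0,0],"grip": -1},
  {"linear": [0,0,0],"turn": [0,0,0],"grip": -1},
  {"linear": [0,0,0],"turn": [0,0,0],"grip": -1},
  {"linear": [0,0,0],"turn": [0,0,0],"grip": -1},
  {"linear": [0,0,0],"turn": [0,0,0],"grip": -1},
])

```text
clock: 5.77
ee_pos: [0.496, -0.118, 0.0458]
eef_rot: [0.613, 3.081, -0.0]
force: [-0.2, -0.4, 0.7]
opening: 0.0018
gripper_force: 0.0
```

Request:
drive_tool([
  {"linear": [0,0,-0.4],"turn": [0,0,0],"grip": -1},
  {"linear": [0,0,-0.8],"turn": [0,0,0],"grip": -1},
  {"linear": [0,0,-1],"turn": [0,0,0],"grip": -1},
  {"linear": [0,0,-1],"turn": [0,0,0],"grip": -1},
  {"linear": [0,0,-1],"turn": [0,0,0],"grip": -1},
  {"linear": [0,0,-0.8],"turn": [0,0,0],"grip": -1},
  {"linear": [0,0,-0.4],"turn": [0,0,0],"grip": -1},
  {"linear": [0,0,0],"turn": [0,0,0],"grip": -1},
])

```text
clock: 6.43
ee_pos: [0.4975, -0.118, 0.1835]
eef_rot: [0.612, 3.076, -0.001]
force: [0.3, -0.0, -0.0]
opening: 0.0003
gripper_force: 0.0
```

The fingers closed on nothing, so I'll look again.

Run:
```python
from h import *
a=get('top');b=get('side')
cv2.imwrite('pics/m3.png',np.vstack([cv2.resize(a['frame'][170:270,190:350],(480,300),interpolation=cv2.INTER_CUBIC),cv2.resize(b['frame'][170:300,160:368],(480,300),interpolation=cv2.INTER_CUBIC)]))
d=b
hsv=cv2.cvtColor(d['frame'],cv2.COLOR_BGR2HSV)
g=np.mgrid[215:285,205:285].reshape(2,-1).T[:,::-1];P=deproj(d,g);k=(hsv[g[:,1],g[:,0],1]<60)&(hsv[g[:,1],g[:,0],2]>80)
for lo,hi in((.018,.032),(.043,.06)):
    Q=P[k&(P[:,2]>lo)&(P[:,2]<hi)]; print(len(Q),Q.mean(0),cv2.minAreaRect(Q[:,:2].astype(np.float32)*1000))
plan([.496,-.118,.07],157.6);print(manip.get_state()['joints'])
```

```text
573 [ 0.49831976 -0.12457653  0.0232436 ] ((530.9366455078125, -114.85305786132812), (151.0421142578125, 84.36724090576172), 5.059605598449707)
142 [ 0.49639465 -0.11960846  0.04842   ] ((497.2080993652344, -118.53684997558594), (17.926427841186523, 58.66826248168945), 68.72332000732422)
clock 6.5333 pos [ 0.4955 -0.1181  0.1805] yaw 157.5 tilt z [-5.e-04 -3.e-04 -1.e+00] F [ 0.69 -0.13  0.38] open 0.0005452397294100417
shift tool units [-0.02  0.01  4.42] turnz units -0.02
[ 0.77173097  0.32493829 -0.75274683  1.92792858  0.26460104  0.98944598
  1.07595201]
```

View pics/m3.png

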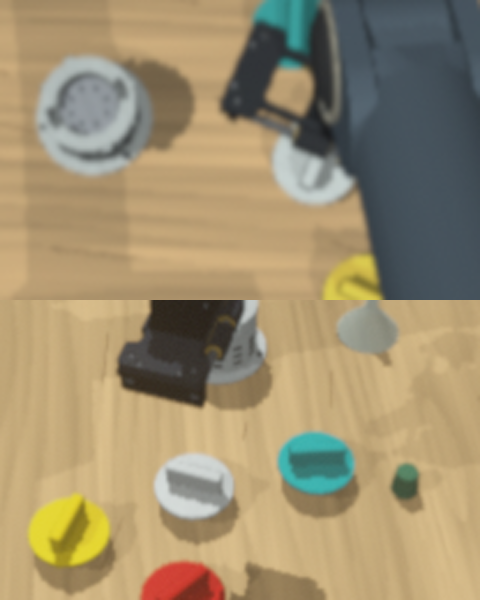

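The lid has not moved: its bar is still at top crop (315,170) and side crop (195,482). The gripper hangs elsewhere than expected, so I'll check its real geometry by projecting the TCP and reading the depth on the fingers.

Run:
```python
from h import *
s=manip.get_state();p=np.array(s['ee_pos']);y,R=yaw(s)
b=get('side');a=get('top')
out=[]
for n,d,x0,y0,x1,y1 in(('top',a,240,140,350,240),('side',b,190,150,290,250)):
    g=np.mgrid[y0:y1,x0:x1].reshape(2,-1).T[:,::-1];ok=d['range_z'][g[:,1],g[:,0]]>0;g=g[ok];P=deproj(d,g);v=d['frame'].max(2)[g[:,1],g[:,0]]
    m=(P[:,2]>.10)&(P[:,2]<.30)&(np.linalg.norm(P[:,:2]-p[:2],axis=1)<.15)
    L=(P[m]-p)@R
    print(n,'tool-frame cloud n',m.sum(),'zmax',np.sort(L[:,2])[-15:].round(3))
    for lo in np.arange(-.09,.03,.01):
        q=L[(L[:,2]>=lo)&(L[:,2]<lo+.01)]
        if len(q)>2: print(round(lo,2),len(q),'x',q[:,0].min().round(3),q[:,0].max().round(3),'y',q[:,1].min().round(3),q[:,1].max().round(3))
    im=d['frame'].copy()
    for k,o in enumerate([(0,0,0),(0,0,.017),(0,0,-.053)]):
        u=proj(d,p+R@np.array(o)).round().astype(int)[0];print(n,o,u);cv2.circle(im,tuple(int(i) for i in u),1,[(0,0,255),(0,255,0),(255,0,255)][k],-1)
    c=proj(d,p)[0].astype(int);out.append(cv2.resize(im[c[1]-50:c[1]+50,c[0]-50:c[0]+50],(400,400),interpolation=cv2.INTER_NEAREST))
cv2.imwrite('pics/m4.png',np.hstack(out))
```

```text
top tool-frame cloud n 547 zmax [-0.09  -0.09  -0.089 -0.089 -0.088 -0.086 -0.086 -0.086 -0.085 -0.085
 -0.084 -0.084 -0.084 -0.081 -0.08 ]
-0.09 14 x 0.009 0.037 y -0.009 0.084
top (0, 0, 0) [301 215]
top (0, 0, 0.017) [300 216]
top (0, 0, -0.053) [304 212]
side tool-frame cloud n 1400 zmax [-0.077 -0.077 -0.077 -0.077 -0.077 -0.076 -0.076 -0.076 -0.076 -0.076
 -0.076 -0.076 -0.076 -0.076 -0.075]
-0.09 192 x -0.04 0.035 y -0.089 0.087
-0.08 47 x -0.039 0.034 y -0.088 0.081
side (0, 0, 0) [243 207]
side (0, 0, 0.017) [243 212]
side (0, 0, -0.053) [243 191]
```

View pics/m4.png

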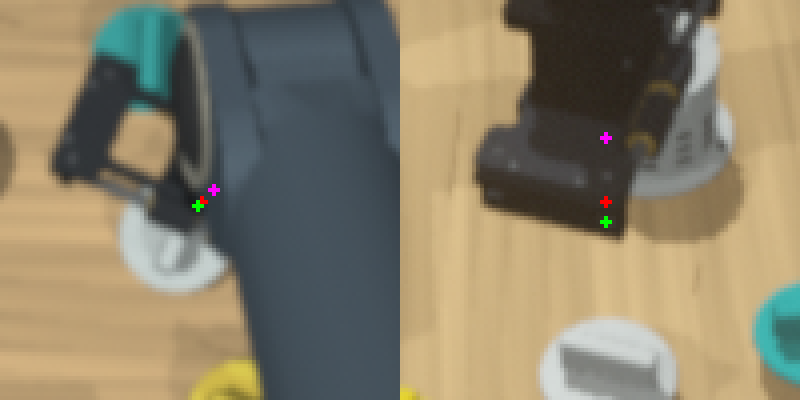

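The depth shows the gripper body starting 76 mm behind the reported TCP instead of 53 mm. It is centred in x and y. The real fingers therefore stand about 23 mm higher than the reported pose implies, which explains why they passed just over the 51 mm bar. I'll open, go down part-way and check the fingertip height by depth.

Request:
drive_tool([
  {"linear": [0,0,0.5],"turn": [0,0,0],"grip": 1},
  {"linear": [0,0,0.5],"turn": [0,0,0],"grip": 1},
  {"linear": [0,0,0.5],"turn": [0,0,0],"grip": 1},
  {"linear": [0,0,0.5],"turn": [0,0,0],"grip": 1},
  {"linear": [0,0,0.5],"turn": [0,0,0],"grip": 1},
  {"linear": [0,0,0.5],"turn": [0,0,0],"grip": 1},
  {"linear": [0,0,0.5],"turn": [0,0,0],"grip": 1},
  {"linear": [0,0,0.5],"turn": [0,0,0],"grip": 1},
  {"linear": [0,0,0.3],"turn": [0,0,0],"grip": 1},
  {"linear": [0,0,0.2],"turn": [0,0,0],"grip": 1},
  {"linear": [0,0,0],"turn": [0,0,0],"grip": 1},
  {"linear": [0,0,0],"turn": [0,0,0],"grip": 1},
])

```text
clock: 7.63
ee_pos: [0.4963, -0.1179, 0.0684]
eef_rot: [0.612, 3.081, 0.0]
force: [-0.3, -0.8, -0.2]
opening: 0.0722
gripper_force: 0.0
```

```bash
cat > chk.py <<'E'
from h import *
s=manip.get_state();p=np.array(s['ee_pos']);y,R=yaw(s)
d=get('side');c=proj(d,p)[0].astype(int)
g=np.mgrid[c[1]-70:c[1]+40,c[0]-60:c[0]+60].reshape(2,-1).T[:,::-1];P=deproj(d,g)
v=d['frame'].max(2)[g[:,1],g[:,0]];L=(P-p)@R
m=(v<95)&(abs(L[:,0])<.06)&(abs(L[:,1])<.1)&(P[:,2]>.03)
for lo in np.arange(-.12,.03,.01):
    q=L[m&(L[:,2]>=lo)&(L[:,2]<lo+.01)]
    if len(q)>2: print(round(lo,2),len(q),'x',q[:,0].min().round(3),q[:,0].max().round(3),'y',q[:,1].min().round(3),q[:,1].max().round(3))
f=m&(abs(L[:,0])<.016)&(L[:,2]>-.06); print('finger z tips',np.sort(L[f,2])[-12:].round(4))
E
python3 chk.py; python3 -c "
from h import *
plan([.496,-.118,.0225],157.6)"
```

```text
-0.12 650 x -0.04 0.032 y -0.098 0.093
-0.11 122 x -0.04 0.032 y -0.097 0.081
-0.1 188 x -0.04 0.033 y -0.093 0.082
-0.09 113 x -0.04 0.032 y -0.089 0.082
-0.08 13 x -0.037 -0.006 y -0.088 0.082
-0.04 9 x -0.013 -0.01 y 0.035 0.042
-0.03 4 x -0.01 -0.007 y 0.036 0.038
-0.02 20 x -0.014 0.007 y -0.048 0.037
finger z tips [-0.013  -0.013  -0.0129 -0.0125 -0.012  -0.0117 -0.0115 -0.0108 -0.0106
 -0.0104 -0.0096 -0.0079]
clock 7.6833 pos [ 0.4965 -0.118   0.0688] yaw 157.51 tilt z [ 1.1e-03 -3.0e-04 -1.0e+00] F [ 0.14 -0.69 -0.68] open 0.07643028198085498
shift tool units [ 0.02 -0.01  1.85] turnz units -0.01
```

Confirmed: the fingertips are about 7 mm *behind* the reported TCP, so the offset is about 23–24 mm. I'll lower to a reported z of about 0.022, which puts the tips at about 0.028, and close.

Request:
drive_tool([
  {"linear": [0,0,0.6],"turn": [0,0,0],"grip": 1},
  {"linear": [0,0,0.6],"turn": [0,0,0],"grip": 1},
  {"linear": [0,0,0.4],"turn": [0,0,0],"grip": 1},
  {"linear": [0,0,0.2],"turn": [0,0,0],"grip": 1},
  {"linear": [0,0,0.08],"turn": [0,0,0],"grip": 1},
  {"linear": [0,0,0],"turn": [0,0,0],"grip": 1},
])

```text
clock: 8.18
ee_pos: [0.4962, -0.1179, 0.0214]
eef_rot: [0.612, 3.081, -0.0]
force: [0.6, -0.8, -0.0]
opening: 0.0872
gripper_force: 0.0
```

Request:
drive_tool([
  {"linear": [0,0,0],"turn": [0,0,0],"grip": -1},
  {"linear": [0,0,0],"turn": [0,0,0],"grip": -1},
  {"linear": [0,0,0],"turn": [0,0,0],"grip": -1},
  {"linear": [0,0,0],"turn": [0,0,0],"grip": -1},
  {"linear": [0,0,0],"turn": [0,0,0],"grip": -1},
  {"linear": [0,0,0],"turn": [0,0,0],"grip": -1},
  {"linear": [0,0,0],"turn": [0,0,0],"grip": -1},
  {"linear": [0,0,0],"turn": [0,0,0],"grip": -1},
  {"linear": [0,0,0],"turn": [0,0,0],"grip": -1},
  {"linear": [0,0,0],"turn": [0,0,0],"grip": -1},
  {"linear": [0,0,0],"turn": [0,0,0],"grip": -1},
  {"linear": [0,0,0],"turn": [0,0,0],"grip": -1},
])

```text
clock: 9.18
ee_pos: [0.4961, -0.1179, 0.0213]
eef_rot: [0.613, 3.081, 0.0]
force: [0.1, 0.3, -0.3]
opening: 0.0149
gripper_force: 0.1
```

Request:
drive_tool([
  {"linear": [0,0,0],"turn": [0,0,0],"grip": -1},
  {"linear": [0,0,0],"turn": [0,0,0],"grip": -1},
])

```text
clock: 9.35
ee_pos: [0.4961, -0.1179, 0.0214]
eef_rot: [0.612, 3.081, 0.0]
force: [0.2, 0.5, -0.4]
opening: 0.0138
gripper_force: 35.0
```

The lid is gripped: the opening is 13.8 mm at 35 N. I'll lift it, move over the canister and turn it to the notch axis.

Request:
drive_tool([
  {"linear": [0,0,-0.4],"turn": [0,0,0],"grip": -1},
  {"linear": [0,0,-0.8],"turn": [0,0,0],"grip": -1},
  {"linear": [0,0,-1],"turn": [0,0,0],"grip": -1},
  {"linear": [0,0,-1],"turn": [0,0,0],"grip": -1},
  {"linear": [0,0,-1],"turn": [0,0,0],"grip": -1},
  {"linear": [0,0,-0.8],"turn": [0,0,0],"grip": -1},
  {"linear": [0,0,-0.4],"turn": [0,0,0],"grip": -1},
  {"linear": [0,0,0],"turn": [0,0,0],"grip": -1},
])

```text
clock: 10.02
ee_pos: [0.4974, -0.1182, 0.1588]
eef_rot: [0.612, 3.077, -0.001]
force: [0.5, -0.3, -1.5]
opening: 0.0136
gripper_force: 35.0
```

Request:
drive_tool([
  {"linear": [0.1,0.4,0],"turn": [0,0,0],"grip": -1},
  {"linear": [0.15,0.85,0],"turn": [0,0,0],"grip": -1},
  {"linear": [0.2,1,0],"turn": [0,0,0],"grip": -1},
  {"linear": [0.2,1,0],"turn": [0,0,0],"grip": -1},
  {"linear": [0.2,1,0],"turn": [0,0,0],"grip": -1},
  {"linear": [0.2,1,0],"turn": [0,0,0],"grip": -1},
  {"linear": [0.2,1,0],"turn": [0,0,0],"grip": -1},
  {"linear": [0.2,1,0],"turn": [0,0,0],"grip": -1},
  {"linear": [0.2,0.9,0],"turn": [0,0,0],"grip": -1},
  {"linear": [0.04,0.6,0],"turn": [0,0,0],"grip": -1},
  {"linear": [0,0,0],"turn": [0,0,1],"grip": -1},
  {"linear": [0,0,0],"turn": [0,0,1],"grip": -1},
])

```text
clock: 11.02
ee_pos: [0.539, 0.1026, 0.1542]
eef_rot: [-0.932, -2.996, 0.001]
force: [0.5, -0.7, -1.4]
opening: 0.0134
gripper_force: 35.0
```

Request:
drive_tool([
  {"linear": [0,0,0],"turn": [0,0,1],"grip": -1},
  {"linear": [0,0,0],"turn": [0,0,1],"grip": -1},
  {"linear": [0,0,0],"turn": [0,0,1],"grip": -1},
  {"linear": [0,0,0],"turn": [0,0,1],"grip": -1},
  {"linear": [0,0,0],"turn": [0,0,1],"grip": -1},
  {"linear": [0,0,0],"turn": [0,0,0.28],"grip": -1},
  {"linear": [0,0,0],"turn": [0,0,0],"grip": -1},
  {"linear": [0,0,0],"turn": [0,0,0],"grip": -1},
])

```text
clock: 11.68
ee_pos: [0.5394, 0.1009, 0.1548]
eef_rot: [-1.711, -2.632, 0.003]
force: [0.6, 0.5, -1.9]
opening: 0.0137
gripper_force: 35.0
```

Run:
```python
from h import *
plan([.5407,.1002,.105],113.8);s=manip.get_state();print(s['joints'],s['gripper_force'])
b=get('side');a=get('top')
cv2.imwrite('pics/m5.png',np.hstack([cv2.resize(a['frame'][156:256,171:271],(400,400),interpolation=cv2.INTER_CUBIC),cv2.resize(b['frame'][110:230,195:315],(400,400),interpolation=cv2.INTER_CUBIC)]))
p=np.array(s['ee_pos'])
# disc measured by depth, side view: lid cover disc top at origin+25mm
for n,d in(('side',b),('top',a)):
    c=proj(d,p)[0].astype(int);g=np.mgrid[c[1]-45:c[1]+45,c[0]-45:c[0]+45].reshape(2,-1).T[:,::-1];P=deproj(d,g)
    hsv=cv2.cvtColor(d['frame'],cv2.COLOR_BGR2HSV)[g[:,1],g[:,0]]
    z0=p[2]-.0214+.025
    m=(abs(P[:,2]-z0)<.006)&(hsv[:,1]<70)&(hsv[:,2]>110)&(np.linalg.norm(P[:,:2]-p[:2],axis=1)<.055)
    if m.sum()>30:
        Q=P[m];print(n,m.sum(),Q.mean(0),cv2.minEnclosingCircle(Q[:,:2].astype(np.float32)*1000))
```

```text
clock 11.6833 pos [0.5394 0.1009 0.1548] yaw 113.95 tilt z [-3.e-03 -3.e-04 -1.e+00] F [ 0.61  0.49 -1.95] open 0.013685259201485115
shift tool units [-0.05  0.04  1.99] turnz units 0.02
[ 0.20887477  0.39213818 -0.59620622  1.87285803  0.26437174  0.95874896
 -0.088179  ] 34.99993542674929
side 375 [0.53820049 0.09046161 0.15677015] ((541.2094116210938, 99.53789520263672), 43.24861526489258)
```

View pics/m5.png

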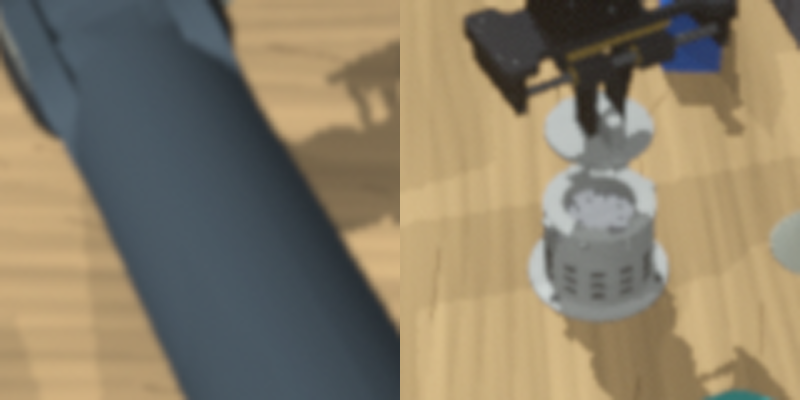

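The lid is held level, with its disc at side crop (600,130) directly over the mouth at (600,195). In the same view both centres agree to about 1 mm. I'll lower it to just over the rim, then press in by small steps.

Request:
drive_tool([
  {"linear": [-0.03,0.02,0.4],"turn": [0,0,0],"grip": -1},
  {"linear": [0,0,0.6],"turn": [0,0,0],"grip": -1},
  {"linear": [0,0,0.6],"turn": [0,0,0],"grip": -1},
  {"linear": [0,0,0.3],"turn": [0,0,0],"grip": -1},
  {"linear": [0,0,0],"turn": [0,0,0],"grip": -1},
  {"linear": [0,0,0],"turn": [0,0,0],"grip": -1},
  {"linear": [0,0,0],"turn": [0,0,0],"grip": -1},
])

```text
clock: 12.37
ee_pos: [0.5419, 0.1001, 0.1093]
eef_rot: [1.714, 2.632, 0.001]
force: [0.5, 0.1, -1.6]
opening: 0.0131
gripper_force: 35.0
```

```bash
python3 -c "
from h import *
plan([.5407,.1002,.0814],113.8)"
```

```text
clock 12.3667 pos [0.5419 0.1001 0.1093] yaw 113.84 tilt z [ 1.1e-03  4.0e-04 -1.0e+00] F [ 0.54  0.12 -1.57] open 0.013087253353812323
shift tool units [ 0.02 -0.04  1.12] turnz units 0.01
```

Request:
drive_tool([
  {"linear": [0.01,-0.03,0.2],"turn": [0,0,0],"grip": -1},
  {"linear": [0,0,0.2],"turn": [0,0,0],"grip": -1},
  {"linear": [0,0,0.15],"turn": [0,0,0],"grip": -1},
  {"linear": [0,0,0],"turn": [0,0,0],"grip": -1},
  {"linear": [0,0,0],"turn": [0,0,0],"grip": -1},
  {"linear": [0,0,0],"turn": [0,0,0],"grip": -1},
])

```text
clock: 12.87
ee_pos: [0.5407, 0.0999, 0.0952]
eef_rot: [1.715, 2.632, 0.0]
force: [1.0, -0.2, -0.7]
opening: 0.0137
gripper_force: 35.0
```

Request:
drive_tool([
  {"linear": [0,0,0.1],"turn": [0,0,0],"grip": -1},
  {"linear": [0,0,0.08],"turn": [0,0,0],"grip": -1},
  {"linear": [0,0,0],"turn": [0,0,0],"grip": -1},
  {"linear": [0,0,0],"turn": [0,0,0],"grip": -1},
])

```text
clock: 13.2
ee_pos: [0.5405, 0.0997, 0.0904]
eef_rot: [-1.715, -2.632, 0.0]
force: [-0.1, 0.8, -0.9]
opening: 0.0137
gripper_force: 35.0
```

At a reported z of 0.0904 there is no contact force, and 0.0924 would be lugs-on-flange. The lugs are entering the notches, so I'll press down fully.

Request:
drive_tool([
  {"linear": [0,0,0.1],"turn": [0,0,0],"grip": -1},
  {"linear": [0,0,0.1],"turn": [0,0,0],"grip": -1},
  {"linear": [0,0,0.08],"turn": [0,0,0],"grip": -1},
  {"linear": [0,0,0],"turn": [0,0,0],"grip": -1},
  {"linear": [0,0,0],"turn": [0,0,0],"grip": -1},
  {"linear": [0,0,0],"turn": [0,0,0],"grip": -1},
])

```text
clock: 13.7
ee_pos: [0.5409, 0.0998, 0.0839]
eef_rot: [1.715, 2.632, 0.001]
force: [0.2, -0.1, 1.7]
opening: 0.014
gripper_force: 35.0
```

Request:
drive_tool([
  {"linear": [0,0,0.06],"turn": [0,0,0],"grip": -1},
  {"linear": [0,0,0.04],"turn": [0,0,0],"grip": -1},
  {"linear": [0,0,0],"turn": [0,0,0],"grip": -1},
  {"linear": [0,0,0],"turn": [0,0,0],"grip": -1},
])

```text
clock: 14.03
ee_pos: [0.541, 0.0999, 0.0814]
eef_rot: [1.715, 2.632, 0.001]
force: [0.6, 0.1, 4.2]
opening: 0.0136
gripper_force: 35.0
```

```bash
python3 -c "
from h import *
plan([.5407,.1002,.0814],113.8)"
```

```text
clock 14.0333 pos [0.541  0.0999 0.0814] yaw 113.83 tilt z [ 8.e-04  1.e-04 -1.e+00] F [0.56 0.1  4.24] open 0.013594637504411292
shift tool units [ 0.02 -0.   -0.  ] turnz units 0.0
```

Fully down at z=0.0814, with the spring and seat force showing. I'll turn clockwise, in part first.

Request:
drive_tool([
  {"linear": [0,0,0],"turn": [0,0,0.5],"grip": -1},
  {"linear": [0,0,0],"turn": [0,0,0.5],"grip": -1},
  {"linear": [0,0,0],"turn": [0,0,0.5],"grip": -1},
  {"linear": [0,0,0],"turn": [0,0,0.5],"grip": -1},
  {"linear": [0,0,0],"turn": [0,0,0],"grip": -1},
  {"linear": [0,0,0],"turn": [0,0,0],"grip": -1},
])

```text
clock: 14.53
ee_pos: [0.5408, 0.0999, 0.0814]
eef_rot: [1.979, 2.439, 0.0]
force: [-0.2, 0.6, 4.1]
opening: 0.0136
gripper_force: 35.0
```

```bash
python3 -c "
from h import *
plan([.5407,.1002,.0814],68.8);print(manip.get_state()['wrist_torque'])"
```

```text
clock 14.5333 pos [0.5408 0.0999 0.0814] yaw 101.9 tilt z [ 5.e-04 -1.e-04 -1.e+00] F [-0.24  0.6   4.12] open 0.013552518524524477
shift tool units [ 0.01 -0.   -0.  ] turnz units 5.52
[ 0.00162397 -0.02726638 -0.02454544]
```

Turning freely: 12° with almost no torque. 5.5 units are left.

Request:
drive_tool([
  {"linear": [0,0,0],"turn": [0,0,0.5],"grip": -1},
  {"linear": [0,0,0],"turn": [0,0,0.5],"grip": -1},
  {"linear": [0,0,0],"turn": [0,0,0.5],"grip": -1},
  {"linear": [0,0,0],"turn": [0,0,0.5],"grip": -1},
  {"linear": [0,0,0],"turn": [0,0,0.5],"grip": -1},
  {"linear": [0,0,0],"turn": [0,0,0.5],"grip": -1},
  {"linear": [0,0,0],"turn": [0,0,0.5],"grip": -1},
  {"linear": [0,0,0],"turn": [0,0,0.5],"grip": -1},
  {"linear": [0,0,0],"turn": [0,0,0.5],"grip": -1},
  {"linear": [0,0,0],"turn": [0,0,0.5],"grip": -1},
  {"linear": [0,0,0],"turn": [0,0,0.3],"grip": -1},
  {"linear": [0,0,0],"turn": [0,0,0.2],"grip": -1},
])

```text
clock: 15.53
ee_pos: [0.5408, 0.0999, 0.0813]
eef_rot: [2.591, 1.776, 0.001]
force: [-0.3, -0.3, 3.9]
opening: 0.014
gripper_force: 35.0
```

Request:
drive_tool([
  {"linear": [0,0,0],"turn": [0,0,0],"grip": -1},
  {"linear": [0,0,0],"turn": [0,0,0],"grip": -1},
  {"linear": [0,0,0],"turn": [0,0,0],"grip": -1},
  {"linear": [0,0,0],"turn": [0,0,0],"grip": -1},
])

```text
clock: 15.87
ee_pos: [0.5408, 0.1, 0.0813]
eef_rot: [-2.591, -1.777, -0.001]
force: [0.3, -0.7, 5.4]
opening: 0.0137
gripper_force: 35.0
```

Run:
```python
from h import *
plan([.5407,.1002,.0814],68.8);s=manip.get_state();print(s['wrist_torque'],s['gripper_force'],np.abs(s['qd']).max())
b=get('side')
cv2.imwrite('pics/m6.png',cv2.resize(b['frame'][130:220,195:315],(800,600),interpolation=cv2.INTER_CUBIC))
```

```text
clock 15.8667 pos [0.5408 0.1    0.0813] yaw 68.88 tilt z [ 5.e-04  3.e-04 -1.e+00] F [ 0.27 -0.68  5.43] open 0.01367467163175354
shift tool units [ 0.01 -0.01 -0.  ] turnz units 0.01
[ 0.04493495  0.01876126 -0.0050708 ] 35.00114264432341 0.0018208193347264473
```

View pics/m6.png

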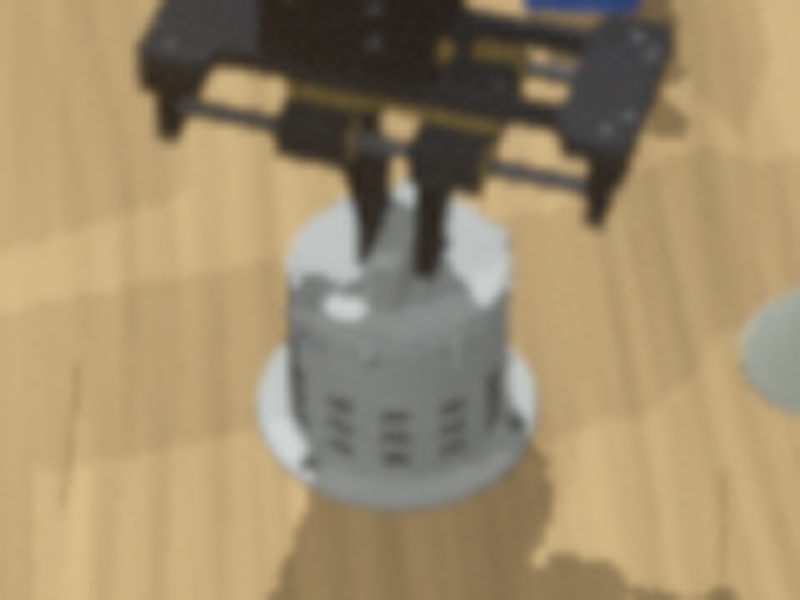

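The lid sits flush on the rim, and the near end of the bar at about (380,290) points at the round pip at (370,355). It is level, still and gripped, so I'll hand in.

```bash
python3 -c "
from cell import manip
print(manip.hand_in())"
```

```text
the job is handed in; nothing more can be done
None
```

The lid is fitted through the notches, pressed fully down and turned 45° clockwise, short of the catch; the arm is still gripping it and holding it still, and the job was handed in at about 16 s after one missed first grasp that moved nothing.

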